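# Clear the frame corner and hold the square in it

### The arm

A 7-joint arm with a two-finger parallel gripper is mounted at the origin on the work surface. World frame = base frame: x ahead of the robot, y to its left, z up, the work surface at z = 0. Lengths are in m, angles in rad, forces in N, time in s.
With the tool pointing down it reaches from about 0.4 to 0.85 m from the base axis. Payload 4.5 kg.
Tool frame: the origin (TCP) lies between the finger pads; the fingertips stand 19 mm ahead of it and the grasp point (between the pads) is the TCP (r.tips_ahead is the distance from the TCP to the fingertips, in m); z points along the fingers, y is the line along which they close (so a half turn about z gives the same grasp; the last joint's range is limited). The gripper opens to 88 mm and grips with 3 to 60 N. Pads are 18 mm wide; open, the fingers measure 123 mm over their backs; the gripper's body (75 mm by 187 mm) begins 45 mm behind the grasp point.
Start: joints at [1.186, 0.689, -0.195, 1.565, 0.157, 0.902, -0.215], TCP at [0.254, -0.571, 0.258] pointing down, gripper open.
Joint ranges: [-3.01, 3.01], [-0.46, 2.08], [-1.47, 1.51], [0.13, 2.56], [-1, 4.14], [0.04, 2.09], [-2.66, 2.66]. Speed limits (rad/s): [2.57, 2.57, 3.14, 3.14, 3.14, 3.14, 3.14].

### API

Orientations are given as a unit quaternion [x, y, z, w].
In Python, from plant import r, cams, models gives the robot as it stands. The module is installed in compiled form; this text tells all that it offers.
- The arm moves only by the tool jog_arm, never from a script. Its arguments are lists of equal length, an entry for each row: "turn": the turn, a rotation vector about the tool's x, y, z in rad, a list of three; "translation": the shift along the tool's x, y, z in m, a list of three; "grip": the closure, from 0 (fully open) to 1 (shut). In form: {"turn": [[ax, ay, az], ...], "translation": [[tx, ty, tz], ...], "grip": [grip, ...]}. A call has 1 to 20 rows; each row is the pose to reach, as a shift and turn from the pose commanded when the call began, along the tool's axes at that moment; what a row does not reach only later rows make up. A row lasts 1/8 s, in which the tool goes at most 62.5 mm and 10.7 degrees, less where a joint would pass 70% of its speed; a pose out of reach is approached as far as the arm can. A call with a gripper value outside its range is refused whole. The fingers move at their own pace and stop on an object; "force" is the grip in N (left out, the last holds). Time passes only in rows, so rows that repeat a pose let the fingers close. It gives the time, the measured TCP pose, the force, the opening and the grip force at its end, in the units of the state.
- r.get_state(): the state, without advancing time (a new reading comes with each control period).
- cams.snapshot(name): name is "scene" or "top" or "wrist"; returns the picture (384x512x3 uint8, red, green, blue); there is no depth.
- cams.camera_params(name): a dict with "fx", "fy", "cx", "cy" (pixels), "k1" (the pictures are not rectified: a ray, as slopes to the right and down, at radius r is drawn at 1 + k1 r^2 times it, then the intrinsics apply), "eye" and "orientation" of the camera in the world. Camera axes: x right, y up, looking along -z (the intrinsics and any distortion apply to the point x, -y, -z); pixel columns grow to the right and rows downward; lengths in m; the calibration is good to about 2 mm. A picture is of the moment at which its call begins: read the wrist's pose just before it. camera_params takes no time and is no camera call; for the wrist camera it gives the pose at the moment of the call.
- r.finish_job(): hands the job in; it is judged then, once.
Trained networks look in the newest picture that a camera, given by its name, has taken for a name from the list of things; names that differ only in an ending like _2 or _b are one class to them, and where a whole thing is asked for, a point or a joint stands for the part that bears it (a point fixed in the world has none). Each returns a list of dicts, best first, with "p" (0 to 1); they miss things now and then, are a little off and sometimes report something else, mostly with a low value. They report only what shows in the picture. A call takes as long as a camera call. They do not tell look-alikes from the thing itself.
- models.find_in(camera, name): "position" ([x, y, z] in m, in world coordinates, good to about 4 mm: the middle of the surface that is visible of it).
- models.masks_of(camera, name): "pixels" (384x512 bool, what is visible of it).
- models.place_of(camera, name): "position" ([x, y, z] in m, in world coordinates, good to about 4 mm: a listed point, or the origin of a listed thing).
The state is a dict: "clock": time; "q": joint angles; "qd": joint speeds; "joint_torque": joint torques, N m; "tool_pos": TCP position; "eef_rot": TCP orientation; "contact_force": force on the tool from outside, world axes, zero at the start; "moment": the same for the moment, N m; "opening": opening from 0.0 (shut) to 1.0 (fully open); "finger_force": force on a finger pad.
Only numpy, scipy, OpenCV 4.12 (cv2) and the standard library are available. Lean on these libraries where they do the work, as an engineer would, in place of code of your own. Each camera call takes 0.05 s, during which the arm holds its last target. There are 200 camera calls.

### The job

The orange blind bracket has been left in the corner of the clamped aluminium frame: hang it by its hole on the one empty post of the plywood rack, fully down. Then take the blue square by its red grip and, with it flat on the table, press it into the inside corner of the frame until both of its outer faces are flush against the two profiles. Finish while still gripping the square and pushing it firmly against both profiles, and leave the other things where they are.

Things in the scene. Friction and masses are not known exactly. Their poses are not given: they have to be found in the camera images.
- frame: Aluminium frame corner fixed to the table: two profiles 40 mm wide, 16 mm high, meeting at a right angle. Origin: the inside corner, on the table. x runs along the stile's inner face (230 mm), y along the rail's (200 mm); the open inside is x > 0, y > 0. A toggle clamp, 41 mm high at most, stands outside each profile, its arm reaching over it at x = 130 (stile) and y = 110 mm (rail).
- stile: The frame profile along the frame's x axis; its smooth inner face is the frame's plane y = 0. Same origin and axes as the frame.
- rail: The frame profile along the frame's y axis; its smooth inner face is the frame's plane x = 0. Same origin and axes as the frame.
- square: Loose blue L-shaped metal square, 14 mm thick, 0.35 kg, flat on the table; arms 120 x 34 mm. Origin on the underside below the middle of the red upright grip bar (see square_grip). Outer corner at (-42, -42) mm; one arm along +x (outer face y = -42), one along +y (outer face x = -42). Home in the corner, its axes are parallel to the frame's and its origin is at x = y = 42 mm in the frame.
- square_grip (a point): Centre of the top of the square's red grip bar, 60 mm above the underside. The bar is 22 mm thick and 46 mm long, its long side along the diagonal of the L (direction +x +y), so fingers close on its thickness, across that diagonal; it rises from the 14 mm plate.
- square_heel (a point): Outer corner of the square, 7 mm above its underside.
- square_tip_x (a point): End of the square's outer face along its +x arm, 120 mm from the outer corner, 7 mm above the underside.
- square_tip_y (a point): End of the square's outer face along its +y arm, 120 mm from the outer corner, 7 mm above the underside.
- bracket: Loose orange L-shaped blind bracket, 0.12 kg, its base plate flat on the table inside the frame's corner. Base plate 4 mm thick, 50 mm wide in y, x = -48 to +18 mm, with a 15 mm hole; origin: the hole's centre on the underside. An upright flange 10 mm thick (x = -47 to -37 mm), 50 mm wide in y, rises 60 mm above the underside.
- bracket_flange (a point): Centre of the top edge of the bracket's upright flange: 42 mm in -x from the hole, 60 mm above the underside. Pinch the flange here across its thickness (along the bracket's x) from above.
- rack: Plywood rack board fixed to the table, 110 x 300 mm, 20 mm high, its long side along its y axis; origin under the middle of its row of three posts (spacing 95 mm along y).
- post: The empty post of the rack: upright steel pin 9 mm thick with a cone tip, 22 mm high. Origin at its foot on the board's top (20 mm above the table); axes as the rack's. Neighbouring posts carry brackets with the flange on the -x side. A bracket is fully down when its base plate lies on the board; its flange may point any way.
- post_taken1: Fixed rack post that already carries a white bracket of the same shape, origin at its foot, flange on its -x side, top 60 mm above the board.
- post_taken2: Fixed rack post that already carries a white bracket of the same shape, origin at its foot, flange on its -x side, top 60 mm above the board.
- screwdriver: Loose screwdriver lying on the table, to be left alone.
- tape_roll: Loose yellow roll, 90 mm across and 24 mm high, to be left alone.
- tape_measure: Loose black tape measure, 62 x 40 x 60 mm, to be left alone.
- scraper: Loose green scraper, 150 mm long, to be left alone.
Things that resemble listed ones, but are neither listed nor needed, are in the scene too. There is more than one size of the bracket; the one meant has the size given above.

How it is judged:
By the outcome, as a careful person would: the job done as asked, in the order asked, and still so for the second after the job is handed in, while the arm keeps its last pose, push and grip.
It also fails if it takes over 72 s, if anything falls off the work surface, if the arm or the gripper's body presses on something with over 40 N, if the wrist force passes 120 N, or if a joint passes its speed limit or range.

## Working session

There is one attempt and no reset: what is moved stays moved. The work goes in short steps, Python scripts to look and compute and a tool call to move; the robot and the scene stay as the last step left them, time stands still between calls to the robot, and variables do not carry over. Pictures are saved under pics/ and viewed, at most 10 in all, crops included, and the job is handed in when it is done.

Besides the shell and the picture viewer there is one more tool, called after "Request:" as name(argument=value, ...) on one line, values as JSON. jog_arm: Moves the arm, as the interface text tells. Its arguments: {"type":"object","properties":{"turn":{"type":"array"},"translation":{"type":"array"},"grip":{"type":"array"},"force":{"type":"number"}},"required":["turn","translation","grip"]}

```bash
mkdir -p pics; cat > h.py <<'E'
import numpy as np, cv2
from scipy.spatial.transform import Rotation as R
from plant import r, cams, models
def snap(n,f):
    im=cams.snapshot(n); cv2.imwrite('pics/'+f,im[:,:,::-1]); return im
def ray(n,u,v,z,p=None):
    p=p or cams.camera_params(n)
    d=np.array([(u-p['cx'])/p['fx'],(v-p['cy'])/p['fy']]); s=d.copy()
    for _ in range(20): s=d/(1+p['k1']*(s@s))
    q=np.array(p['orientation']); 
    M=R.from_quat(q).as_matrix() if q.size==4 else q
    w=M@np.array([s[0],-s[1],-1]); e=np.array(p['eye'])
    return e+w*(z-e[2])/w[2]
def proj(n,X,p=None):
    p=p or cams.camera_params(n); q=np.array(p['orientation'])
    M=R.from_quat(q).as_matrix() if q.size==4 else q
    c=M.T@(np.array(X)-p['eye']); s=np.array([c[0],-c[1]])/-c[2]
    s=s*(1+p['k1']*(s@s)); return np.array([p['cx']+p['fx']*s[0],p['cy']+p['fy']*s[1]])
E
python3 - <<'E'
from h import *
a=snap('top','top0.png'); 
for n in ['frame','square','square_grip','square_heel','square_tip_x','square_tip_y','bracket','bracket_flange','rack','post','post_taken1','post_taken2']:
    print(n,[(np.round(d['position'],3).tolist(),round(d['p'],2)) for d in models.place_of('top',n)][:4])
b=snap('scene','scene0.png')
for n in ['bracket','bracket_flange','post','square_grip']:
    print('S',n,[(np.round(d['position'],3).tolist(),round(d['p'],2)) for d in models.place_of('scene',n)][:4])
for n in ['top','scene','wrist']: print(cams.camera_params(n))
print(r.get_state()['eef_rot'],r.get_state()['tool_pos'])
E
```

```text
frame [([0.615, 0.216, 0.0], 0.86), ([0.495, -0.256, 0.004], 0.37)]
square [([0.449, -0.185, -0.0], 0.87)]
square_grip [([0.456, -0.18, 0.064], 0.76), ([0.612, 0.212, 0.001], 0.51)]
square_heel [([0.488, -0.137, 0.005], 0.75), ([0.561, 0.133, -0.0], 0.66), ([0.558, 0.538, 0.003], 0.54), ([0.612, -0.192, 0.019], 0.3)]
square_tip_x [([0.501, -0.257, 0.005], 0.78), ([0.371, -0.143, 0.01], 0.7)]
square_tip_y [([0.501, -0.257, 0.005], 0.78), ([0.371, -0.143, 0.01], 0.7)]
bracket [([0.582, 0.338, 0.004], 0.74), ([0.561, 0.137, -0.0], 0.68), ([0.462, 0.045, 0.002], 0.67)]
bracket_flange [([0.577, 0.394, 0.078], 0.85), ([0.523, 0.15, 0.059], 0.71), ([0.626, -0.289, 0.021], 0.65), ([0.486, -0.003, 0.08], 0.62)]
rack [([0.626, -0.291, -0.002], 0.94)]
post []
post_taken1 [([0.613, -0.196, 0.018], 0.68), ([0.626, -0.29, 0.022], 0.67)]
post_taken2 [([0.613, -0.196, 0.018], 0.68), ([0.626, -0.29, 0.022], 0.67)]
S bracket [([0.464, 0.045, -0.003], 0.95), ([0.576, 0.341, 0.004], 0.74), ([0.564, 0.134, -0.0], 0.59)]
S bracket_flange [([0.579, 0.395, 0.077], 0.93), ([0.522, 0.147, 0.055], 0.87), ([0.4
[... 325 characters left out ...]
29]), 'orientation': array([-0.07560738,  0.07915946,  0.73994667, -0.6636989 ])}
{'fx': 382.0814943677033, 'fy': 382.0814943677033, 'cx': 263.0238491738935, 'cy': 191.94955264960026, 'k1': 0.014604219717119046, 'eye': array([ 1.33184398, -0.41190727,  0.75962887]), 'orientation': array([0.38936735, 0.24127201, 0.4683052 , 0.75556014])}
{'fx': 286.8035030031776, 'fy': 286.8035030031776, 'cx': 256.17353239020423, 'cy': 190.67440361987374, 'k1': -0.06669490887115204, 'eye': array([ 0.31704436, -0.54236143,  0.38397036]), 'orientation': array([-0.11429001,  0.07359787, -0.5401168 ,  0.83053897])}
[9.78154700e-01 2.07878286e-01 5.96372921e-06 3.76726321e-05] [ 0.25418917 -0.57099178  0.2577549 ]
```

View pics/top0.png

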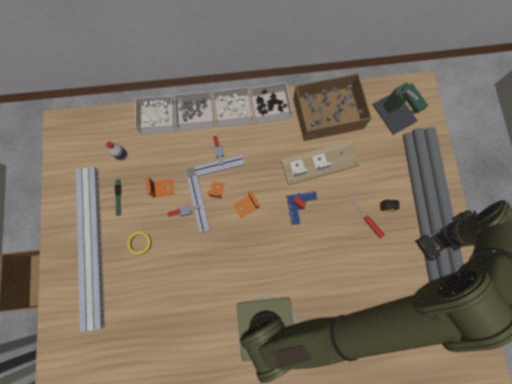

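View pics/scene0.png

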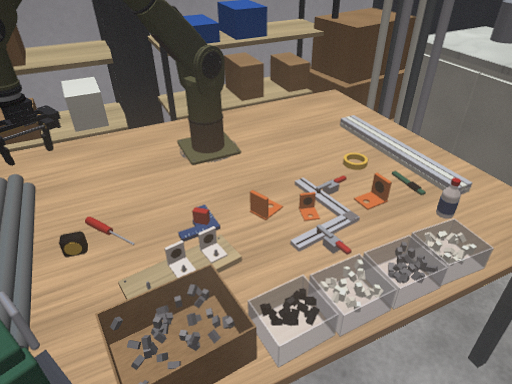

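The top view shows the frame corner at about (190,172), with the stile running down and the rail to the right. The rack's empty post is near (345,155) and the square is at (300,205).

Possible brackets in the top view:
- **Orange (160,187):** flange top at about 78 mm, so it is the large size.
- **Orange (245,205):** flange top at about 80 mm, also large.
- **Orange (216,190):** in the frame's corner, flange top at about 57 mm and 41 mm from the hole.
- **White pair (298,167) and (320,160):** on the rack.

I choose (216,190) and check it in a crop.

```bash
cat >> h.py <<'E'
def go(pos,yang,pose=None):
    """tool-frame move to world pos, pointing down, tool y at world angle yang (deg, mod 180)"""
    s=r.get_state(); M=R.from_quat(s['eef_rot']).as_matrix()
    y=M[:,1]; cur=np.degrees(np.arctan2(y[1],y[0])); d=(yang-cur+90)%180-90
    print('trans',np.round(M.T@(np.array(pos)-s['tool_pos']),4),'turn z',round(-np.radians(d),4),'(deg world',round(d,2),') alt',round(-np.radians(d-180*np.sign(d)),3))
E
python3 - <<'E'
from h import *
im=cv2.imread('pics/top0.png'); c=cv2.resize(im[140:240,150:270],None,fx=6,fy=6,interpolation=cv2.INTER_CUBIC); cv2.imwrite('pics/crop0.png',c)
go([0.53,0.10,0.26],-18)
print(r.get_state()['q'])
E
```

```text
trans [ 0.5248 -0.5008 -0.0023] turn z -0.8378 (deg world 48.0 ) alt 2.304
[ 1.1857899   0.68907651 -0.19458459  1.56530781  0.15730105  0.90251544
 -0.21510779]
```

View pics/crop0.png

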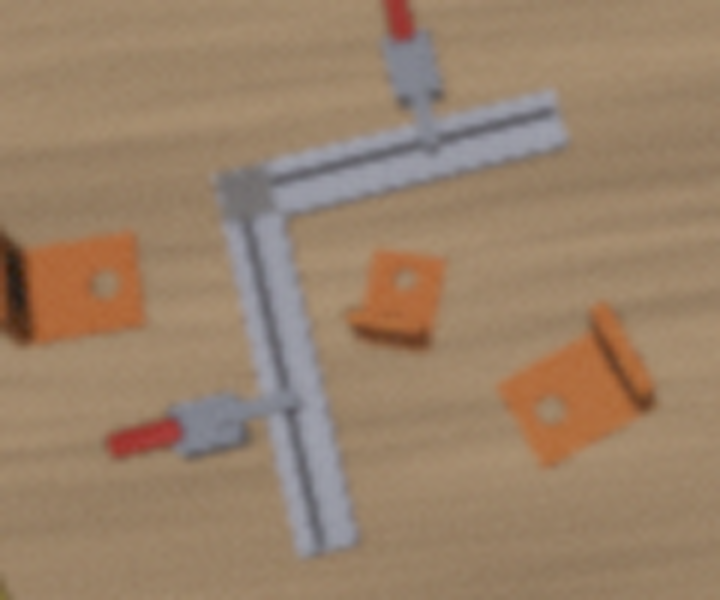

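The crop shows the small bracket: plate at about (405,295), hole at (405,280), flange along its lower edge at (390,328). The large ones are at (80,285) and (580,385). I move above the small one.

Request:
jog_arm(turn=[[0,0,-0.14],[0,0,-0.28],[0,0,-0.42],[0,0,-0.56],[0,0,-0.7],[0,0,-0.838],[0,0,-0.838],[0,0,-0.838],[0,0,-0.838],[0,0,-0.838],[0,0,-0.838],[0,0,-0.838],[0,0,-0.838],[0,0,-0.838],[0,0,-0.838]], translation=[[0.04,-0.038,0],[0.08,-0.076,0],[0.12,-0.114,0],[0.16,-0.152,0],[0.2,-0.19,0],[0.24,-0.229,0],[0.28,-0.267,0],[0.32,-0.305,0],[0.36,-0.343,0],[0.4,-0.381,0],[0.44,-0.42,0],[0.48,-0.458,0],[0.525,-0.501,0],[0.525,-0.501,0],[0.525,-0.501,0]], grip=[0,0,0,0,0,0,0,0,0,0,0,0,0,0,0])

```text
clock: 2.78
tool_pos: [0.5297, 0.0996, 0.2575]
eef_rot: [0.809, 0.588, -0.001, 0.0]
contact_force: [0.7, -0.5, -0.7]
opening: 0.999
finger_force: 0.0
```

```bash
python3 - <<'E'
from h import *
p=cams.camera_params('wrist'); snap('wrist','w1.png'); print(p)
for n in ['frame','bracket','bracket_flange']:
    print(n,[(np.round(d['position'],3).tolist(),round(d['p'],2),np.round(proj('wrist',d['position'],p)).tolist()) for d in models.place_of('wrist',n)][:4])
E
```

```text
{'fx': 286.8035030031776, 'fy': 286.8035030031776, 'cx': 256.17353239020423, 'cy': 190.67440361987374, 'k1': -0.06669490887115204, 'eye': array([0.5509036 , 0.16597045, 0.38360355]), 'orientation': array([-0.13529412,  0.0213788 , -0.15536442,  0.97831505])}
frame [([0.619, 0.214, -0.002], 0.78, [296.0, 56.0])]
bracket [([0.568, 0.134, 0.002], 0.86, [276.0, 130.0]), ([0.463, 0.044, 0.0], 0.82, [224.0, 215.0])]
bracket_flange [([0.522, 0.149, 0.061], 0.87, [236.0, 133.0]), ([0.482, -0.006, 0.079], 0.64, [246.0, 270.0]), ([0.45, -0.18, -0.002], 0.4, [263.0, 336.0])]
```

View pics/w1.png

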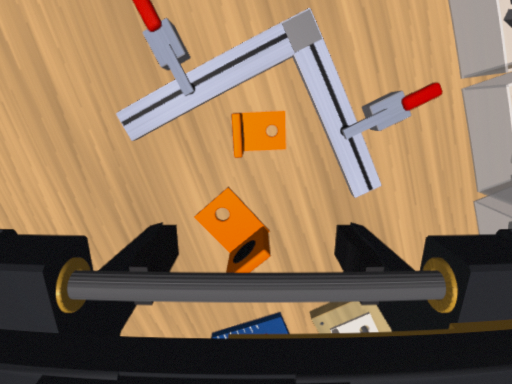

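The wrist view shows the bracket with its flange top at about (237,135) and hole at (272,131). The frame's inside corner is at about (295,55). I refine the angles from the mask edges.

```bash
python3 - <<'E'
from h import *
p=cams.camera_params('wrist'); im=cv2.imread('pics/w1.png')
hsv=cv2.cvtColor(im,cv2.COLOR_BGR2HSV)
o=((hsv[...,0]<14)&(hsv[...,1]>200)&(hsv[...,2]>120)); o[:, :228]=0; o[:,300:]=0;o[:105]=0;o[165:]=0
ys,xs=np.nonzero(o); print('orange',xs.min(),xs.max(),ys.min(),ys.max())
# left edge of flange (top, z=.06), right edge of plate (z=.004)
def fit(P): 
    P=np.array(P)[:,:2]; c=np.median(P,0); vx,vy,_,_=cv2.fitLine(P.astype(np.float32),cv2.DIST_HUBER,0,1e-4,1e-4).ravel()
    return P.mean(0),np.degrees(np.arctan2(vy,vx))
L=[(xs[ys==v].min()-.5,v) for v in range(118,154)]; Rr=[(xs[ys==v].max()+.5,v) for v in range(115,148)]
print('flange outer face top',fit([ray('wrist',u,v,.06,p) for u,v in L]))
print('plate end',fit([ray('wrist',u,v,.004,p) for u,v in Rr]))
print('hole',ray('wrist',271.5,131,.004,p))
print('flange ends',ray('wrist',236.5,113.5,.06,p),ray('wrist',239.5,157,.06,p))
# frame: non-wood low saturation; inner boundary scanned from interior
f=models.masks_of('wrist','frame'); m=f[0]['pixels']; print(f[0]['p'],m.sum())
st=[];ra=[]
for u in range(150,270,2):
    v=np.nonzero(m[:,u])[0]
    if len(v): st.append((u,v.max()+.5))
for v in range(80,185,2):
    u=np.nonzero(m[v,280:])[0]
    if len(u): ra.append((280+u.min()-.5,v))
for z in (0,.016):
    a=fit([ray('wrist',*q,z,p) for q in st]); b=fit([ray('wrist',*q,z,p) for q in ra])
    da=np.array([np.cos(np.radians(a[1])),np.sin(np.radians(a[1]))]);db=np.array([np.cos(np.radians(b[1])),np.sin(np.radians(b[1]))])
    t=np.linalg.solve(np.c_[da,-db],b[0]-a[0]); print(z,a,b,'corner',a[0]+da*t[0])
E
```

```text
orange 239 241 113 149Traceback (most recent call last):
  File "<stdin>", line 10, in <module>
    return umr_minimum(a, axis, None, out, keepdims, initial, where)
ValueError: zero-size array to reduction operation minimum which has no identity
```

```bash
cat > m1.py <<'E'
from h import *
p=cams.camera_params('wrist'); im=cv2.imread('pics/w1.png').astype(int)
o=(im[...,2]-im[...,0]>110); print(im[131,255],im[131,237],im[170,255])
o[:, :228]=0; o[:,300:]=0;o[:105]=0;o[165:]=0
ys,xs=np.nonzero(o); print('orange',xs.min(),xs.max(),ys.min(),ys.max())
def fit(P): 
    P=np.array(P)[:,:2]; vx,vy,_,_=cv2.fitLine(P.astype(np.float32),cv2.DIST_HUBER,0,1e-4,1e-4).ravel()
    return P.mean(0),np.degrees(np.arctan2(vy,vx))
L=[(xs[ys==v].min()-.5,v) for v in range(118,152)]; Rr=[(xs[ys==v].max()+.5,v) for v in range(115,146)]
print('flange outer face top',fit([ray('wrist',u,v,.06,p) for u,v in L]))
print('plate end',fit([ray('wrist',u,v,.004,p) for u,v in Rr]))
print('hole',ray('wrist',271.5,131,.004,p))
print('flange ends',ray('wrist',236.5,113.5,.06,p),ray('wrist',239.5,157,.06,p))
f=models.masks_of('wrist','frame'); m=f[0]['pixels']; print(f[0]['p'],m.sum())
st=[];ra=[]
for u in range(150,270,2):
    v=np.nonzero(m[:,u])[0]
    if len(v): st.append((u,v.max()+.5))
for v in range(80,185,2):
    u=np.nonzero(m[v,280:])[0]
    if len(u): ra.append((280+u.min()-.5,v))
for z in (0,.016):
    a=fit([ray('wrist',*q,z,p) for q in st]); b=fit([ray('wrist',*q,z,p) for q in ra])
    da=np.array([np.cos(np.radians(a[1])),np.sin(np.radians(a[1]))]);db=np.array([np.cos(np.radians(b[1])),np.sin(np.radians(b[1]))])
    t=np.linalg.solve(np.c_[da,-db],b[0]-a[0]); print(z,a,b,'corner',a[0]+da*t[0])
E
python3 m1.py
```

```text
[  0 128 234] [  0 128 235] [107 161 207]
orange 231 286 110 158
flange outer face top (array([0.51706768, 0.1482124 ]), np.float32(74.65507))
plate end (array([0.5806561, 0.1286687]), np.float32(75.91467))
hole [0.56213264 0.13344787 0.004     ]
flange ends [0.52977119 0.16810554 0.06      ] [0.51722276 0.12161598 0.06      ]
0.78 16936
0 (array([0.49678   , 0.19571933]), np.float32(8.327089)) (array([0.62859397, 0.10915165]), np.float32(-81.84639)) corner [0.6137382  0.21283816]
0.016 (array([0.49904563, 0.1944239 ]), np.float32(8.327062)) (array([0.62536527, 0.11146457]), np.float32(-81.84635)) corner [0.61112866 0.21082911]
```

```bash
python3 -c "
from h import *
go([.522,.1447,.12],-15);go([.522,.1447,.045],-15)"
```

```text
trans [ 0.0415 -0.0219  0.1377] turn z -0.0546 (deg world 3.13 ) alt 3.087
trans [ 0.0415 -0.0219  0.2127] turn z -0.0546 (deg world 3.13 ) alt 3.087
```

Request:
jog_arm(turn=[[0,0,-0.055],[0,0,-0.055],[0,0,-0.055],[0,0,-0.055],[0,0,-0.055],[0,0,-0.055],[0,0,-0.055],[0,0,-0.055],[0,0,-0.055],[0,0,-0.055],[0,0,-0.055],[0,0,-0.055],[0,0,-0.055],[0,0,-0.055]], translation=[[0.02,-0.011,0.04],[0.0415,-0.022,0.08],[0.0415,-0.022,0.12],[0.0415,-0.022,0.16],[0.0415,-0.022,0.19],[0.0415,-0.022,0.212],[0.0415,-0.022,0.212],[0.0415,-0.022,0.212],[0.0415,-0.022,0.212],[0.0415,-0.022,0.212],[0.0415,-0.022,0.212],[0.0415,-0.022,0.212],[0.0415,-0.022,0.212],[0.0415,-0.022,0.212]], grip=[0,0,0,0,0,0,0,1,1,1,1,1,1,1], force=35)

```text
clock: 4.78
tool_pos: [0.522, 0.1465, 0.0457]
eef_rot: [0.792, 0.61, -0.0, 0.0]
contact_force: [-0.4, 0.1, -0.1]
opening: 0.228
finger_force: 0.0
```

Request:
jog_arm(turn=[[0,0,0],[0,0,0],[0,0,0],[0,0,0],[0,0,0],[0,0,0],[0,0,0],[0,0,0]], translation=[[0,0,0],[0,0,0],[0,0,0],[0,0,-0.02],[0,0,-0.05],[0,0,-0.1],[0,0,-0.15],[0,0,-0.15]], grip=[1,1,1,1,1,1,1,1])

```text
clock: 5.78
tool_pos: [0.524, 0.1473, 0.199]
eef_rot: [0.793, 0.61, 0.004, 0.001]
contact_force: [-0.4, -0.1, -1.0]
opening: 0.105
finger_force: 35.0
```

```bash
python3 -c "
from h import *
go([.607,-.435,.2],8.7)"
```

```text
trans [-0.5415  0.2297 -0.0019] turn z -0.4114 (deg world 23.57 ) alt 2.73
```

Request:
jog_arm(turn=[[0,0,-0.05],[0,0,-0.12],[0,0,-0.2],[0,0,-0.28],[0,0,-0.35],[0,0,-0.411],[0,0,-0.411],[0,0,-0.411],[0,0,-0.411],[0,0,-0.411],[0,0,-0.411],[0,0,-0.411],[0,0,-0.411],[0,0,-0.411],[0,0,-0.411],[0,0,-0.411]], translation=[[-0.02,0.008,0],[-0.06,0.025,0],[-0.105,0.045,0],[-0.15,0.064,0],[-0.195,0.083,0],[-0.24,0.102,0],[-0.285,0.121,0],[-0.33,0.14,0],[-0.375,0.159,0],[-0.42,0.178,0],[-0.465,0.197,0],[-0.5,0.212,0],[-0.525,0.223,0],[-0.541,0.23,0],[-0.541,0.23,0],[-0.541,0.23,0]], grip=[1,1,1,1,1,1,1,1,1,1,1,1,1,1,1,1])

```text
clock: 7.78
tool_pos: [0.6055, -0.4338, 0.1945]
eef_rot: [0.651, 0.759, 0.0, -0.001]
contact_force: [0.1, 0.7, -1.2]
opening: 0.112
finger_force: 35.0
```

```bash
python3 - <<'E'
from h import *
print(r.get_state()['clock'],r.get_state()['tool_pos'],r.get_state()['eef_rot'])
p=cams.camera_params('wrist'); snap('wrist','w2.png')
for n in ['post','bracket','rack']:
    print(n,[(np.round(d['position'],4).tolist(),round(d['p'],2),np.round(proj('wrist',d['position'],p)).tolist()) for d in models.place_of('wrist',n)][:4])
E
```

```text
7.775 [ 0.60549312 -0.43375462  0.1944898 ] [ 6.50819843e-01  7.59231175e-01  1.51934667e-04 -1.23786422e-03]
post [([0.6418, -0.3872, 0.0228], 0.58, [298.0, 140.0])]
bracket [([0.6504, -0.4295, 0.1501], 0.92, [327.0, 227.0])]
rack [([0.6271, -0.2881, -0.0013], 0.82, [299.0, 41.0])]
```

View pics/w2.png

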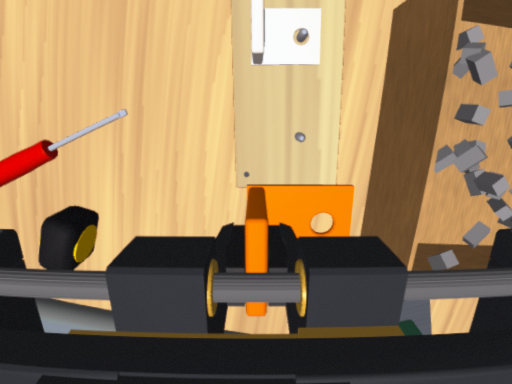

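The post shows at (300,137) and the held bracket's hole at (322,223). The neighbouring white bracket is at (290,37).

```bash
python3 - <<'E'
from h import *
p=cams.camera_params('wrist'); im=cv2.imread('pics/w2.png').astype(int); s=r.get_state()
# post blob: dark pixels vs wood
sub=im[122:152,284:318].sum(2); med=np.median(sub); ys,xs=np.nonzero(sub<med-130)
print('post px',xs.min()+284,xs.max()+284,ys.min()+122,ys.max()+122,xs.mean()+284,ys.mean()+122)
for z in (.02,.031,.042): print(z,ray('wrist',xs.mean()+284,ys.mean()+122,z,p))
# hole: non orange within plate
o=im[...,2]-im[...,0]>110; h=~o[208:238,306:338]; ys,xs=np.nonzero(h); print('hole px',xs.min()+306,xs.max()+306,ys.min()+208,ys.max()+208,len(xs))
hp=ray('wrist',(xs.min()+xs.max())/2+306,(ys.min()+ys.max())/2+208,s['tool_pos'][2]-.0437,p); print('hole',hp)
M=R.from_quat(s['eef_rot']).as_matrix(); print('hole in tool',M.T@(hp-s['tool_pos']))
print('postfoot proj ends', proj('wrist',[.6418,-.3872,.02],p),proj('wrist',[.6418,-.3872,.042],p))
E
```

```text
post px 295 304 132 141 299.0169491525424 136.10169491525423
0.02 [ 0.64313234 -0.384025    0.02      ]
0.031 [ 0.64138498 -0.38335164  0.031     ]
0.042 [ 0.63963763 -0.38267828  0.042     ]
hole px 306 337 214 237 328
hole [ 0.64720229 -0.42912889  0.15208726]
hole in tool [-0.00119551  0.04156342  0.04369521]
postfoot proj ends [297.1968993  138.93255919] [300.32615925 141.09865948]
```

```bash
python3 - <<'E'
from h import *
p=cams.camera_params('wrist'); s=r.get_state()
M=R.from_quat(s['eef_rot']).as_matrix()
hp=ray('wrist',322,223.5,s['tool_pos'][2]-.0437,p)
print(hp,M.T@(hp-s['tool_pos']), 'yaw',np.degrees(np.arctan2(M[1,1],M[0,1])))
d=np.array([.6415,-.3835,0])-hp; d[2]=.098-s['tool_pos'][2]; print(M.T@d, M[:,2])
E
```

```text
[ 0.64722285 -0.42773482  0.15208726] [0.00017902 0.04179686 0.04369568] yaw 8.793745460721926
[0.04455447 0.00111721 0.09780322] [-1.58851996e-04  3.40436651e-04 -9.99999929e-01]
```

Request:
jog_arm(turn=[[0,0,0],[0,0,0],[0,0,0],[0,0,0],[0,0,0],[0,0,0]], translation=[[0.022,0.0005,0.02],[0.0445,0.001,0.05],[0.0445,0.001,0.08],[0.0445,0.001,0.096],[0.0445,0.001,0.096],[0.0445,0.001,0.096]], grip=[1,1,1,1,1,1])

```text
clock: 8.72
tool_pos: [0.6008, -0.3919, 0.101]
eef_rot: [0.652, 0.759, 0.0, 0.001]
contact_force: [-0.3, 0.4, -1.6]
opening: 0.112
finger_force: 35.0
```

```bash
python3 - <<'E'
from h import *
s=r.get_state();print(s['clock'],s['tool_pos'],s['contact_force'])
p=cams.camera_params('wrist'); im=snap('wrist','w3.png')
c=cv2.resize(im[170:300,250:410,::-1],None,fx=4,fy=4,interpolation=cv2.INTER_CUBIC); cv2.imwrite('pics/w3c.png',c)
for z in (.02,.042): print('post expected',proj('wrist',[.6415,-.3835,z],p))
print('axis/hole per state',)
E
```

```text
8.725 [ 0.6008348 -0.3918697  0.1010161] [-0.2829527   0.36596606 -1.55432037]
post expected [310.72099277 202.27740344]
post expected [316.60927148 212.19803479]
axis/hole per state
```

View pics/w3c.png

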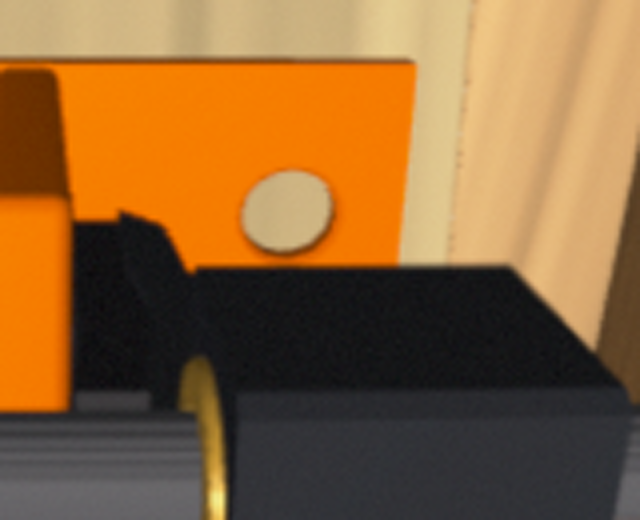

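Request:
jog_arm(turn=[[0,0,0],[0,0,0],[0,0,0],[0,0,0]], translation=[[0.002,0,0.004],[0.002,0,0.008],[0.002,0,0.008],[0.002,0,0.008]], grip=[1,1,1,1])

```text
clock: 9.28
tool_pos: [0.5997, -0.3893, 0.0917]
eef_rot: [0.651, 0.759, -0.0, 0.0]
contact_force: [0.0, 0.0, -1.3]
opening: 0.11
finger_force: 35.0
```

```bash
python3 - <<'E'
from h import *
s=r.get_state();M=R.from_quat(s['eef_rot']).as_matrix()
print(s['clock'],s['tool_pos'],s['contact_force'],'hole',s['tool_pos']+M@[.0,.0418,.0457])
p=cams.camera_params('wrist'); im=cams.snapshot('wrist').astype(int)
o=im[...,0]-im[...,2]>110; h=(~o[200:240,300:345]).astype(np.uint8)
n,l,st,c=cv2.connectedComponentsWithStats(h); print([(st[i].tolist(),(c[i]+[300,200]).round(1).tolist()) for i in range(1,n) if st[i][4]>100])
for u in [(322,222.5)]: print('hole by cam',ray('wrist',*u,s['tool_pos'][2]-.0437,p))
E
```

```text
9.275 [ 0.59972472 -0.38932178  0.09174025] [ 0.04406892  0.00365557 -1.26008958] hole [ 0.64104665 -0.38299863  0.04604292]
[([11, 13, 22, 21, 362], [321.4, 222.7]), ([0, 37, 45, 3, 135], [322.0, 238.0])]
hole by cam [ 0.64086274 -0.38217669  0.04804025]
```

Request:
jog_arm(turn=[[0,0,0],[0,0,0],[0,0,0],[0,0,0],[0,0,0],[0,0,0]], translation=[[-0.0005,0.0005,0.004],[-0.0005,0.0005,0.008],[-0.0005,0.0005,0.012],[-0.0005,0.0005,0.016],[-0.0005,0.0005,0.018],[-0.0005,0.0005,0.018]], grip=[1,1,1,1,1,1])

```text
clock: 10.07
tool_pos: [0.6002, -0.3896, 0.0735]
eef_rot: [0.651, 0.759, -0.0, -0.0]
contact_force: [-0.2, -0.2, -1.0]
opening: 0.11
finger_force: 35.0
```

No vertical resistance at underside z≈0.028, so the post is inside the hole. I continue down.

Request:
jog_arm(turn=[[0,0,0],[0,0,0],[0,0,0],[0,0,0],[0,0,0]], translation=[[0,0,0.003],[0,0,0.006],[0,0,0.008],[0,0,0.009],[0,0,0.009]], grip=[1,1,1,1,1])

```text
clock: 10.7
tool_pos: [0.6002, -0.3897, 0.0658]
eef_rot: [0.651, 0.759, -0.0, -0.0]
contact_force: [-2.8, 0.8, 5.1]
opening: 0.109
finger_force: 35.0
```

Request:
jog_arm(turn=[[0,0,0],[0,0,0],[0,0,0],[0,0,0],[0,0,0],[0,0,0],[0,0,0],[0,0,0],[0,0,0]], translation=[[0,0,0],[0,0,0],[0,0,0],[0,0,0],[0,0,-0.005],[0,0,-0.03],[0,0,-0.07],[0,0,-0.12],[0,0,-0.16]], grip=[0.5,0.5,0.5,0.5,0.5,0.5,0.5,0.5,0.5])

```text
clock: 11.82
tool_pos: [0.6011, -0.3898, 0.2293]
eef_rot: [0.651, 0.759, 0.001, 0.002]
contact_force: [0.7, -1.1, 0.3]
opening: 0.498
finger_force: 0.0
```

```bash
python3 - <<'E'
from h import *
p=cams.camera_params('wrist'); snap('wrist','w4.png')
print([(np.round(d['position'],4).tolist(),round(d['p'],2)) for n in ('bracket','bracket_flange') for d in models.place_of('wrist',n)])
go([.465,-.24,.25],-41)
E
```

```text
[([0.6442, -0.385, 0.0192], 0.78), ([0.5969, -0.3862, 0.0803], 0.82)]
trans [ 0.169  -0.1127 -0.0218] turn z 0.8673 (deg world -49.69 ) alt -2.274
```

View pics/w4.png

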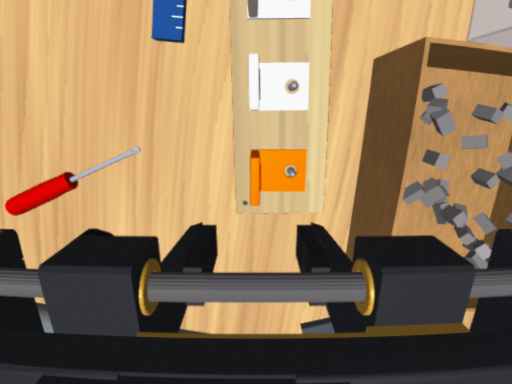

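The orange bracket sits on the post, its pin showing through the hole at (291,171), flush like its white neighbour. Next is the square.

Request:
jog_arm(turn=[[0,0,0.14],[0,0,0.28],[0,0,0.42],[0,0,0.56],[0,0,0.7],[0,0,0.86],[0,0,0.86],[0,0,0.86]], translation=[[0.03,-0.02,0],[0.06,-0.04,0],[0.09,-0.06,0],[0.12,-0.08,0],[0.15,-0.1,0],[0.169,-0.127,0],[0.169,-0.127,0],[0.169,-0.127,0]], grip=[0,0,0,0,0,0,0,0])

```text
clock: 12.98
tool_pos: [0.4498, -0.2422, 0.2249]
eef_rot: [0.908, 0.419, 0.0, 0.0]
contact_force: [1.0, -0.0, 0.2]
opening: 0.996
finger_force: 0.0
```

```bash
python3 - <<'E'
from h import *
s=r.get_state(); print(s['clock'],s['tool_pos'])
p=cams.camera_params('wrist'); snap('wrist','w5.png')
for n in ['square','square_grip','square_heel','square_tip_x']:
    print(n,[(np.round(d['position'],4).tolist(),round(d['p'],2),np.round(proj('wrist',d['position'],p)).tolist()) for d in models.place_of('wrist',n)][:4])
np.save('p5.npy',p,allow_pickle=True)
E
```

```text
12.975 [ 0.44980555 -0.2421968   0.22485032]
square [([0.4506, -0.1838, -0.0006], 0.86, [225.0, 132.0])]
square_grip [([0.4519, -0.1806, 0.058], 0.71, [218.0, 132.0])]
square_heel [([0.4905, -0.1378, 0.0055], 0.59, [224.0, 78.0]), ([0.6418, -0.3868, 0.0237], 0.57, [457.0, 161.0])]
square_tip_x [([0.3704, -0.1422, 0.0037], 0.69, [154.0, 149.0]), ([0.5004, -0.2595, 0.0061], 0.62, [297.0, 153.0])]
```

View pics/w5.png

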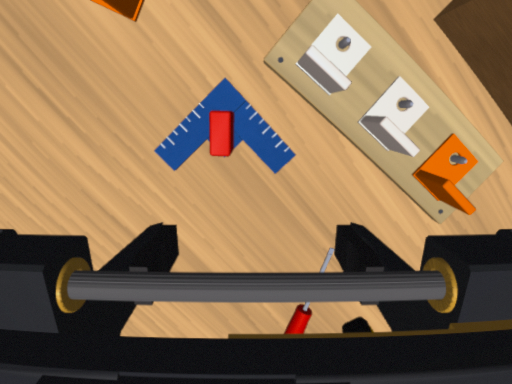

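The square lies at (225,130) with its heel at (225,78), tips at (155,150) and (295,154), and the red bar at (221,133).

```bash
python3 - <<'E'
from h import *
p=cams.camera_params('wrist'); im=cv2.imread('pics/w5.png').astype(int)
b=(im[...,0]-im[...,2]>50); b[:70]=0;b[180:]=0;b[:,:145]=0;b[:,305:]=0
ys,xs=np.nonzero(b)
L=[];Rr=[]
for v in range(88,142):
    k=xs[ys==v]; L.append((k.min()-.5,v)); Rr.append((k.max()+.5,v))
def fit(q,z):
    P=np.array([ray('wrist',*u,z,p)[:2] for u in q]).astype(np.float32)
    vx,vy,x,y=cv2.fitLine(P,cv2.DIST_HUBER,0,1e-4,1e-4).ravel(); return np.array([x,y]),np.array([vx,vy])
for z in (.014,.0):
    a,da=fit(L,z); c,dc=fit(Rr,z); t=np.linalg.solve(np.c_[da,-dc],c-a)
    h=a+da*t[0]; ax=np.degrees(np.arctan2(*da[::-1]))%180+180; ay=np.degrees(np.arctan2(*dc[::-1])); print(z,'heel',h,'x',ax,'y',ay)
    th=np.radians((ax+(ay%180+180-90))/2) if 0 else np.radians(ax)
    e1=np.array([np.cos(th),np.sin(th)]); e2=np.array([-e1[1],e1[0]]); o=h+.042*(e1+e2); print('origin',o)
rd=(im[...,2]-im[...,0]>150)&(im[...,1]<60); rd[:105]=0; rd[160:]=0; rd[:,:200]=0;rd[:,245:]=0
print(cv2.minAreaRect(np.argwhere(rd)[:,::-1].astype(np.float32)))
E
```

```text
0.014 heel [ 0.49131876 -0.1390457 ] x 183.04639 y -87.55193
origin [ 0.45161018 -0.1832184 ]
0.0 heel [ 0.49119484 -0.13696003] x 183.04628 y -87.55187
origin [ 0.45148617 -0.18113267]
((219.5, 133.5), (43.0, 19.0), 90.0)
```

```bash
python3 -c "
from h import *
go([.4516,-.1828,.040],-42.3)"
```

```text
trans [ 0.0463 -0.0372  0.1846] turn z 0.0303 (deg world -1.73 ) alt -3.111
```

Request:
jog_arm(turn=[[0,0,0.03],[0,0,0.03],[0,0,0.03],[0,0,0.03],[0,0,0.03],[0,0,0.03],[0,0,0.03],[0,0,0.03],[0,0,0.03],[0,0,0.03],[0,0,0.03],[0,0,0.03],[0,0,0.03],[0,0,0.03],[0,0,0.03]], translation=[[0.023,-0.018,0.03],[0.046,-0.037,0.07],[0.046,-0.037,0.11],[0.046,-0.037,0.15],[0.046,-0.037,0.175],[0.046,-0.037,0.184],[0.046,-0.037,0.184],[0.046,-0.037,0.184],[0.046,-0.037,0.184],[0.046,-0.037,0.184],[0.046,-0.037,0.184],[0.046,-0.037,0.184],[0.046,-0.037,0.184],[0.046,-0.037,0.184],[0.046,-0.037,0.184]], grip=[0,0,0,0,0,0,1,1,1,1,1,1,1,1,1], force=55)

```text
clock: 15.1
tool_pos: [0.4511, -0.1829, 0.0407]
eef_rot: [0.915, 0.404, 0.0, 0.0]
contact_force: [0.2, 0.8, -0.3]
opening: 0.244
finger_force: 55.0
```

```bash
python3 -c "
from h import *
go([.5544,.1335,.16],-36.76); go([.5544,.1335,.06],-36.76)"
```

```text
trans [ 0.3036 -0.1365 -0.1193] turn z -0.0964 (deg world 5.53 ) alt 3.045
trans [ 0.3036 -0.1365 -0.0193] turn z -0.0964 (deg world 5.53 ) alt 3.045
```

Request:
jog_arm(turn=[[0,0,0],[0,0,0],[0,0,0],[0,0,0],[0,0,-0.02],[0,0,-0.04],[0,0,-0.06],[0,0,-0.08],[0,0,-0.096],[0,0,-0.096],[0,0,-0.096],[0,0,-0.096],[0,0,-0.096],[0,0,-0.096],[0,0,-0.096],[0,0,-0.096]], translation=[[0,0,-0.02],[0,0,-0.05],[0,0,-0.09],[0.015,-0.007,-0.12],[0.05,-0.022,-0.12],[0.09,-0.04,-0.12],[0.13,-0.058,-0.12],[0.17,-0.076,-0.12],[0.21,-0.094,-0.12],[0.25,-0.112,-0.12],[0.28,-0.126,-0.12],[0.304,-0.137,-0.12],[0.304,-0.137,-0.1],[0.304,-0.137,-0.06],[0.304,-0.137,-0.03],[0.304,-0.137,-0.03]], grip=[1,1,1,1,1,1,1,1,1,1,1,1,1,1,1,1])

```text
clock: 17.1
tool_pos: [0.5514, 0.1334, 0.0681]
eef_rot: [0.894, 0.448, -0.004, -0.0]
contact_force: [-0.4, -0.2, -3.7]
opening: 0.243
finger_force: 55.0
```

```bash
python3 - <<'E'
from h import *
s=r.get_state(); print(s['clock'],s['tool_pos'],s['contact_force'],s['moment'],s['opening'])
p=cams.camera_params('wrist'); snap('wrist','w6.png')
for n in ['square','square_heel','frame']:
    print(n,[(np.round(d['position'],4).tolist(),round(d['p'],2),np.round(proj('wrist',d['position'],p)).tolist()) for d in models.place_of('wrist',n)][:3])
go([.5544,.1335,.04],-36.76)
E
```

```text
17.1 [0.55136546 0.13339366 0.06814894] [-0.38019908 -0.18553575 -3.68577963] [-0.02043276 -0.01209604 -0.04459417] 0.24330270338523194
square [([0.5492, 0.1325, 0.0284], 0.91, [255.0, 229.0])]
square_heel [([0.5849, 0.1821, 0.0337], 0.83, [253.0, 130.0]), ([0.551, 0.1338, 0.029], 0.3, [256.0, 226.0])]
frame [([0.6163, 0.2152, -0.0038], 0.66, [262.0, 54.0])]
trans [-0.0011  0.0002  0.0319] turn z -0.0006 (deg world 0.03 ) alt 3.141
```

View pics/w6.png

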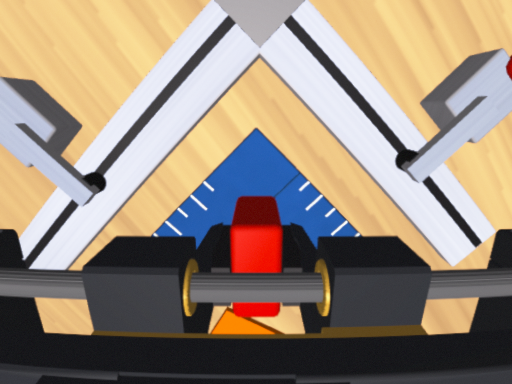

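The view shows the square's heel at (256,128) pointing at the frame corner (260,52), with its edges parallel to the profiles. I lower it to the table.

Request:
jog_arm(turn=[[0,0,0],[0,0,0],[0,0,0],[0,0,0]], translation=[[0,0,0.012],[0,0,0.022],[0,0,0.026],[0,0,0.026]], grip=[1,1,1,1])

```text
clock: 17.8
tool_pos: [0.5538, 0.1341, 0.0442]
eef_rot: [0.894, 0.448, -0.0, -0.0]
contact_force: [0.2, 0.8, -4.2]
opening: 0.245
finger_force: 55.0
```

```bash
python3 - <<'E'
from h import *
s=r.get_state(); print(s['clock'],s['tool_pos'],s['contact_force'],s['moment'])
go([.5781,.1652,.0405],-36.76)
E
```

```text
17.8 [0.5538154  0.13413067 0.04420964] [ 0.23560499  0.81170911 -4.15259864] [-0.03552762 -0.05825806  0.02409686]
trans [0.0394 0.0009 0.0037] turn z -0.0002 (deg world 0.01 ) alt 3.141
```

Still carrying it about 3.5 mm up. I lower it the rest of the way, then slide most of the distance.

Request:
jog_arm(turn=[[0,0,0],[0,0,0],[0,0,0],[0,0,0],[0,0,0],[0,0,0],[0,0,0],[0,0,0]], translation=[[0,0,0.003],[0,0,0.0045],[0,0,0.0045],[0.008,0,0.0045],[0.018,0,0.0045],[0.028,0.0005,0.0045],[0.033,0.0007,0.0045],[0.033,0.0007,0.0045]], grip=[1,1,1,1,1,1,1,1])

```text
clock: 18.8
tool_pos: [0.5751, 0.1605, 0.0408]
eef_rot: [0.894, 0.448, 0.0, 0.0]
contact_force: [-1.8, -1.6, 5.2]
opening: 0.243
finger_force: 55.0
```

Request:
jog_arm(turn=[[0,0,0],[0,0,0],[0,0,0],[0,0,0],[0,0,0],[0,0,0]], translation=[[0.002,0,0],[0.004,0,0],[0.006,0,0],[0.008,0,0],[0.008,0,0],[0.008,0,0]], grip=[1,1,1,1,1,1])

```text
clock: 19.55
tool_pos: [0.5776, 0.1635, 0.0408]
eef_rot: [0.894, 0.447, -0.003, 0.002]
contact_force: [-5.8, -6.5, 10.8]
opening: 0.241
finger_force: 55.0
```

Request:
jog_arm(turn=[[0,0,0],[0,0,0],[0,0,0],[0,0,0],[0,0,0],[0,0,0]], translation=[[0.002,0,0],[0.004,0,0],[0.006,0,0],[0.008,0,0],[0.008,0,0],[0.008,0,0]], grip=[1,1,1,1,1,1])

```text
clock: 20.3
tool_pos: [0.5778, 0.1638, 0.0407]
eef_rot: [0.895, 0.446, -0.01, 0.004]
contact_force: [-14.0, -15.5, 23.2]
opening: 0.243
finger_force: 55.0
```

```bash
python3 - <<'E'
from h import *
s=r.get_state(); f=s['contact_force']; t=np.radians(188.24); ex=np.array([np.cos(t),np.sin(t),0]); ey=np.array([-ex[1],ex[0],0])
M=R.from_quat(s['eef_rot']).as_matrix()
print(s['tool_pos'],f,'frame',f@ex,f@ey,s['moment'],'zaxis',M[:,2],'yaw',np.degrees(np.arctan2(M[1,1],M[0,1])))
E
```

```text
[0.57776445 0.16379703 0.04073484] [-14.02998478 -15.50526173  23.2189298 ] frame 16.107357500788858 13.334415938405222 [-2.88969607  2.82322377  0.20922898] zaxis [-0.01425403 -0.01595335 -0.99977113] yaw -36.97869437876804
```

Both profiles are in contact at about 16 N and 13 N, but pushing high tilts the tool by about 1.2°. I trim the pitch so the square stays flat.

Request:
jog_arm(turn=[[0,0.01,0],[0,0.02,0],[0,0.03,0],[0,0.03,0],[0,0.03,0]], translation=[[0,0,0],[0,0,0],[0,0,0],[0,0,0],[0,0,0]], grip=[1,1,1,1,1])

```text
clock: 20.92
tool_pos: [0.5776, 0.1636, 0.0407]
eef_rot: [0.895, 0.446, 0.003, -0.003]
contact_force: [-14.3, -15.7, 24.8]
opening: 0.248
finger_force: 55.0
```

```bash
cat > st.py <<'E'
from h import *
s=r.get_state(); f=s['contact_force']; t=np.radians(188.24); ex=np.array([np.cos(t),np.sin(t),0]); ey=np.array([-ex[1],ex[0],0])
M=R.from_quat(s['eef_rot']).as_matrix()
print(s['clock'],s['tool_pos'],f,'frame',f@ex,f@ey,s['moment'],'zaxis',M[:,2],'yaw',np.degrees(np.arctan2(M[1,1],M[0,1])))
E
python3 st.py
```

```text
20.925 [0.57762611 0.16361262 0.0407098 ] [-14.33221245 -15.69924539  24.78811358] frame 16.43426682530101 13.483081757726156 [-3.42492768  3.17376287  0.21016075] zaxis [ 0.00339437  0.00750095 -0.99996611] yaw -36.97388247284648
```

Request:
jog_arm(turn=[[0,0,0],[0,0,0],[0,0,0],[0,0,0],[0,0,0]], translation=[[0.002,0.0005,0],[0.004,0.001,0],[0.005,0.001,-0.001],[0.005,0.001,-0.001],[0.005,0.001,-0.001]], grip=[1,1,1,1,1])

```text
clock: 21.55
tool_pos: [0.5777, 0.1638, 0.0407]
eef_rot: [0.895, 0.446, -0.002, -0.002]
contact_force: [-20.5, -19.7, 25.4]
opening: 0.244
finger_force: 55.1
```

```bash
python3 st.py; python3 - <<'E'
from h import *
im=snap('wrist','w7.png'); p=cams.camera_params('wrist')
a=cv2.resize(im[20:250,110:420,::-1],None,fx=2.5,fy=2.5,interpolation=cv2.INTER_CUBIC)
cv2.imwrite('pics/w7c.png',a)
b=im.astype(int); bl=b[...,2]-b[...,0]>50
E
```

```text
21.55 [0.57774416 0.16378736 0.04072752] [-20.51227052 -19.73515692  25.4246263 ] frame 23.128950948888537 16.59160295301817 [-4.26132703  4.01812432  0.19324519] zaxis [-0.00460739  0.00157048 -0.99998815] yaw -37.00779888255607
```

View pics/w7c.png

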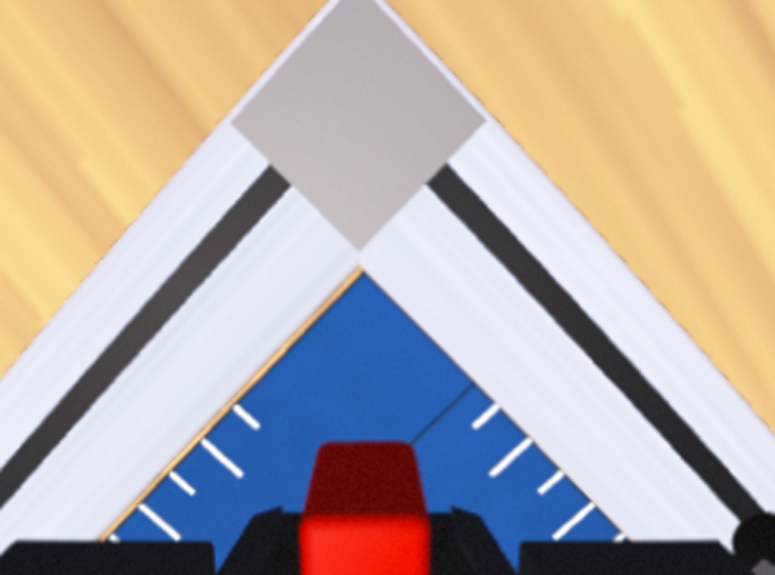

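The rail side (right) is flush. A thin, even strip of table, from (105,535) to (360,270), still shows along the stile (left), so friction on the rail is holding the square off. I ease off the rail and push toward the stile.

Request:
jog_arm(turn=[[0,0,0],[0,0,0],[0,0,0],[0,0,0],[0,0,0],[0,0,0]], translation=[[-0.002,-0.002,-0.001],[-0.003,-0.004,-0.002],[-0.001,-0.007,-0.002],[0.0,-0.009,-0.002],[0.0,-0.01,-0.002],[0.0,-0.01,-0.002]], grip=[1,1,1,1,1,1])

```text
clock: 22.35
tool_pos: [0.5773, 0.1656, 0.0412]
eef_rot: [0.896, 0.444, 0.003, 0.002]
contact_force: [-1.0, -24.4, 0.2]
opening: 0.243
finger_force: 55.1
```

```bash
cat > gap.py <<'E'
from h import *
im=cams.snapshot('wrist').astype(int)
# profiles across each profile/square boundary: count of wood-coloured px (r-b>60) along horizontal rows
w=(im[...,0]-im[...,2]>45); bl=(im[...,2]-im[...,0]>50)
for v in (140,160,180,200,215):
    x=np.nonzero(bl[v,130:400])[0]+130
    print(v,'L wood',w[v,x.min()-14:x.min()+1].sum(),'R wood',w[v,x.max():x.max()+15].sum(), x.min(),x.max())
E
python3 st.py; python3 gap.py
```

```text
22.35 [0.57730009 0.16560614 0.04117179] [ -0.9547459  -24.43320945   0.22400234] frame 4.446654461129987 24.04413707949165 [-5.42705021  0.568788    0.30085324] zaxis [ 0.00773349 -0.00101436 -0.99996958] yaw -37.22483078447149
140 L wood 0 R wood 0 245 265
160 L wood 0 R wood 0 226 285
180 L wood 0 R wood 0 207 305
200 L wood 0 R wood 0 188 325
215 L wood 0 R wood 0 173 340
```

Request:
jog_arm(turn=[[0,0,0],[0,0,0],[0,0,0],[0,0,0],[0,0,0]], translation=[[0.002,0.002,0.001],[0.004,0.004,0.001],[0.006,0.0055,0.001],[0.006,0.0055,0.001],[0.006,0.0055,0.001]], grip=[1,1,1,1,1])

```text
clock: 23.02
tool_pos: [0.5776, 0.1655, 0.0408]
eef_rot: [0.896, 0.445, -0.005, 0.001]
contact_force: [-17.9, -27.3, 20.8]
opening: 0.245
finger_force: 55.1
```

```bash
python3 st.py; python3 gap.py
```

```text
23.025 [0.57758027 0.16549399 0.04076012] [-17.90915066 -27.32678648  20.83239573] frame 21.64073614962846 24.477938547099672 [-5.64316909  3.68938903  0.40561977] zaxis [-0.00685832 -0.00646201 -0.9999556 ] yaw -37.159947244015385
140 L wood 0 R wood 0 245 266
160 L wood 0 R wood 0 225 286
180 L wood 0 R wood 0 206 306
200 L wood 0 R wood 0 187 326
215 L wood 0 R wood 0 173 341
```

```bash
python3 - <<'E'
from h import *
im=cams.snapshot('wrist').astype(int)
for v,l,rr in ((160,225,286),(215,173,341)):
    print('L',im[v,l-4:l+3].tolist()); print('R',im[v,rr-2:rr+5].tolist())
E
```

```text
L [[224, 226, 239], [221, 220, 230], [202, 199, 208], [142, 145, 162], [78, 102, 149], [44, 91, 163], [39, 94, 176]]
R [[39, 96, 179], [43, 93, 168], [74, 100, 153], [136, 140, 164], [206, 201, 212], [232, 228, 236], [233, 233, 243]]
L [[224, 225, 236], [217, 215, 224], [192, 187, 195], [122, 127, 149], [58, 91, 149], [39, 91, 167], [38, 94, 174]]
R [[36, 94, 173], [43, 89, 160], [78, 99, 145], [158, 158, 173], [221, 217, 224], [230, 229, 238], [231, 232, 244]]
```

```bash
python3 -c "
from plant import r
print(r.finish_job())"
```

```text
the job is handed in; nothing more can be done
None
```

I handed the job in at about 23 s: the orange bracket hangs fully down on the empty post, and the blue square is flat in the frame's corner, flush on both faces, still gripped and pushed with about 22 N against the rail and 24 N against the stile.

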